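# Pack the diagnostic set into the visit case

### The job

Pack the eye-and-ear diagnostic set for a home visit: swing the case's cantilever tray up and over to its rest above the lid, press the battery handle and the ophthalmoscope head fully home in their own foam cutouts, each the right way round, then bring the tray back and lower it all the way down over them without letting it drop. Leave the otoscope head in its cutout and everything else on the desk where it is.

Things in the scene. Friction and masses are not known exactly. Their poses are not given: they have to be found in the camera images.
- case: visit case, pale-grey hard clamshell lying open, fixed: base half 236 x 196 x 80 mm high (walls 4 mm), and at its +y side the lid half, same size. Origin: centre of the base half's underside; x along its long side, y towards the lid half, z up. In the base half, under the tray, a grey foam insert: flat surface 46 mm above the desk, cutouts 21 mm deep (floor at 25 mm).
- slot_handle (a point): home place of handle_mid in the handle's cutout, case frame (0, -53, 40) mm; x = way the neck must point. Keyed outline, 3 mm clear at the sides, 4 mm at the ends, but springy ribs pinch each side by up to 2 mm: by its own weight it stays about 10 mm too high and must be pressed down with 8 to 18 N; home it stands 9 mm proud of the foam. Finger notch across the middle: 36 mm along x, 41 mm to each side in y, 21 mm deep.
- slot_handle_neck (a point): where handle_neck is when the handle is home: 66 mm from slot_handle along x.
- slot_scope (a point): home place of scope_mid in the ophthalmoscope head's cutout, case frame (-52, 45, 39) mm; x = way its wide head must point. Keyed and sprung like the handle's cutout (same clearances, ribs pinch up to 2 mm a side, press 8 to 18 N); home it stands 7 mm proud. Same finger notch, but its centre is 4 mm to the -x side of this point.
- slot_scope_head (a point): where scope_head is when the ophthalmoscope head is home: 45 mm from slot_scope along x.
- tray_arm (a joint): angle a of the cantilever arms, rad: 0 = tray down over the foam, 2.18 = over at its rest above the lid half. The tray stays level and moves on an arc of 120 mm radius: from its down place by 0.12*(sin(a-1.309)+0.966) m along the case's y and 0.12*(cos(a-1.309)-0.259) m up. Let go below 1.2 it falls back down, beyond 1.4 it falls on to its rest and stays.
- tray_grip (a point): centre of the tray's black grip bar: 100 mm long along the case's x, 12 x 12 mm section, 24 mm above the rim of the tray. Tray: pale plastic, 208 x 170 x 28 mm, 0.35 kg, holding spare ear specula and cells. Tray down: bar centre 114 mm, tray underside 62 mm above the desk (7 mm over the packed handle). Axes as the case.
- tray_pivot (a point): point on the lower axis of the cantilever arms, case frame (0, 85, 51) mm. Axes as the case.
- handle: battery handle: black rounded square bar 30 x 30 x 100 mm with a thinner bright metal neck (18 mm diameter, 32 mm long) at its +x end; 132 mm in all, 0.18 kg, lying on the desk. Origin: centre of its underside, half way along the 132 mm; x towards the neck, z up.
- handle_mid (a point): point inside the handle, 15 mm above its origin.
- handle_neck (a point): outer end of the handle's neck, on its axis: 66 mm from handle_mid along x.
- scope: ophthalmoscope head: black, 90 mm long, 28 mm thick: a 28 mm wide body (x -25 to +15 mm), a 36 mm wide head with a round grey window on top at its +x end, a bright 20 mm diameter, 20 mm long metal coupling at its -x end; 0.10 kg, lying on the desk. Origin: centre of its underside, half way along the 90 mm; z up.
- scope_mid (a point): point inside the ophthalmoscope head, 14 mm above its origin.
- scope_head (a point): outer end of its wide head, on its axis: 45 mm from scope_mid along x.
- otoscope: otoscope head (L-shaped, with a black cone and a lens plate), 28 mm high, already in its own cutout in the foam. Origin: centre of its underside. To stay there.
- slot_otoscope (a point): where the otoscope head's origin is in its cutout, case frame (66, 52, 25) mm.
- oximeter: finger pulse oximeter, white rounded block 60 x 34 x 30 mm, origin under its centre. Stays on the desk.
- cell: battery cell standing on end, 26 mm diameter, 48 mm high, origin under its centre. Stays.
- penlight: metal penlight, 125 x 15 x 18 mm, lying along its x. Stays.
- reflex_hammer: reflex hammer, 218 mm long along its x, head 60 mm wide, 33 mm high. Stays.
- bp_gauge: round black pressure gauge, 54 mm diameter, 26 mm high, origin under its centre. Stays.
- sanitiser: bottle of hand sanitiser, 60 mm diameter, 165 mm high. Stays.
- mug: white mug, 80 mm diameter, 95 mm high. Stays.
Things that resemble listed ones, but are neither listed nor needed, are in the scene too. What is shaped like the scope but green or yellow is not meant.

How it is judged:
By the outcome, as a careful person would: the job done as asked, in the order asked, and still so for the second after the job is handed in, with the robot touching nothing.
It also fails if it takes over 72 s, if anything falls off the work surface, if the arm or the gripper's body presses on something with over 40 N, if the wrist force passes 120 N, or if a joint passes its speed limit or range.

### The arm

A 7-joint arm with a two-finger parallel gripper is mounted at the origin on the work surface. World frame = base frame: x ahead of the robot, y to its left, z up, the work surface at z = 0. Lengths are in m, angles in rad, forces in N, time in s.
With the tool pointing down it reaches from about 0.425 to 0.925 m from the base axis. Payload 6.8 kg.
Tool frame: the origin (TCP) lies at the very end of the fingers, on their centre line; the grasp point (between the pads) lies grasp_offset behind it (grasp_offset is the distance from the TCP to the grasp point, in m); z points along the fingers, y is the direction in which the jaws open and shut (so a half turn about z gives the same grasp; the last joint's range is limited). The gripper opens to 85 mm and grips with 20 to 120 N. Pads are 22 mm wide; open, the fingers measure 114 mm over their backs; the gripper's body (76 mm by 85 mm) begins 54 mm behind the grasp point. The pads swing forward as they close: fully open they stand 13 mm farther back than shut.
Start: joints at [-1.322, 0.477, 0.022, 1.555, -0.011, 1.109, -0.083], TCP at [0.236, 0.633, 0.231] pointing down, gripper open.
Joint ranges: [-2.96, 2.96], [-0.34, 2.1], [-1.41, 1.46], [0.24, 2.44], [-1.37, 4.51], [0.17, 1.92], [-2.96, 2.96]. Speed limits (rad/s): [2.39, 2.39, 3.14, 3.14, 3.14, 3.14, 3.14].

### API

Orientations are given as a unit quaternion [w, x, y, z].
In Python, from station import * gives the robot as it stands.
- The arm moves only by the shell command python3 -m handwheel 'ROWS' [FORCE]. ROWS is JSON, one flat list of numbers, 7 for each row, row after row: the shift along the world's x, y, z in cm, then the turn, a rotation vector about the world's x, y, z in degrees, then the opening, from 0 (shut) to 1 (fully open). In form: [tx, ty, tz, ax, ay, az, fingers, tx, ty, tz, ax, ay, az, fingers, ...]. A call has 1 to 8 rows; each row is the pose to reach, as a shift and turn from the pose measured when the call began; what a row does not reach only later rows make up. A row lasts 1/12 s, in which the tool goes at most 41.7 mm and 7.16 degrees, less where a joint would pass 70% of its speed; a pose out of reach is approached as far as the arm can. A call with a gripper value outside its range is refused whole. The fingers move at their own pace and stop on an object; FORCE is the grip in N (left out, the last holds). Time passes only in rows, so rows that repeat a pose let the fingers close. It gives the time, the measured TCP pose, the force and the opening at its end, in the units of the state.
- get_obs(): the state, without advancing time (a new reading comes with each control period).
- read_camera(name): name is "scene" or "top" or "wrist"; returns the picture (384x512x3 uint8, red, green, blue); there is no depth.
- camera_info(name): a dict with "fx", "fy", "cx", "cy" (pixels), "R" (3x3) and "t" (3): a world point X has camera coordinates R X + t; the wrist camera has in their place "mount" (4x4, takes a point from camera to tool coordinates, whose origin is the TCP and whose axes are the flange's). Camera axes: x right, y down, z forward; pixel columns grow to the right and rows downward; lengths in m; the calibration is good to about 2 mm. A picture is of the moment at which its call begins: read the wrist's pose just before it. camera_info takes no time and is no camera call.
- hand_in(): hands the job in, once; it reports no verdict.
The state is a dict: "t": time; "q": joint angles; "joint_vel": joint speeds; "joint_torque": joint torques, N m; "eef_pos": TCP position; "tool_rot": TCP orientation; "contact_force": force on the tool from outside, world axes, zero at the start; "torque": the same for the moment, N m; "gripper_width": opening from 0.0 (shut) to 1.0 (fully open).
Only numpy, scipy, OpenCV 4.12 (cv2) and the standard library are available. Lean on these libraries where they do the work, as an engineer would, in place of code of your own. Each camera call takes 0.05 s, during which the arm holds its last target. There are 200 camera calls.

## Working session

There is one attempt and no reset: what is moved stays moved. The work goes in short steps, Python scripts to look and compute and a shell command to move; the robot and the scene stay as the last step left them, time stands still between calls to the robot, and variables do not carry over. Pictures are saved under pics/ and viewed, on a budget of 10 in all, crops included, one or two more only if the job needs it, and the job is handed in when it is done.

```bash
mkdir -p pics
cat > h.py <<'E'
from station import *
import numpy as np, cv2
def save(name,fn):
    o=get_obs(); im=read_camera(name); cv2.imwrite('pics/'+fn,im[:,:,::-1]); return im,o
def ray(name,uv,z,o=None):
    "pixels -> world points on plane height z"
    c=camera_info(name); uv=np.atleast_2d(np.array(uv,float))
    d=np.c_[(uv[:,0]-c['cx'])/c['fx'],(uv[:,1]-c['cy'])/c['fy'],np.ones(len(uv))]
    if name=='wrist':
        from scipy.spatial.transform import Rotation as Ro
        q=o['tool_rot']; R=Ro.from_quat([q[1],q[2],q[3],q[0]]).as_matrix()
        M=np.array(c['mount']); Rw=R@M[:3,:3]; p=R@M[:3,3]+np.array(o['eef_pos']); D=d@Rw.T
    else:
        R=np.array(c['R']); p=-R.T@np.array(c['t']); D=d@R
    return p+D*((z-p[2])/D[:,2])[:,None]
E
python3 - <<'E'
from h import *
o=get_obs(); print(o)
a,_=save('top','top1.png'); b,_=save('scene','scene1.png')
cv2.imwrite('pics/top1x.png',cv2.resize(a[:,:,::-1],(800,600),interpolation=cv2.INTER_CUBIC))
print(camera_info('top'),camera_info('wrist'))
import station; print([x for x in dir(station) if x[0]!='_'])
try: print(grasp_offset)
except Exception as e: print(e)
E
```

```text
{'t': 0.0, 'q': array([-1.32210352,  0.47777252,  0.02235869,  1.55643949, -0.01149339,
        1.10932299, -0.08310867]), 'joint_vel': array([-1.28136361e-03, -2.61531235e-04,  2.97522126e-05, -3.02854982e-04,
        4.75847685e-04,  1.48768303e-03, -1.65665345e-04]), 'joint_torque': array([ 1.19599019e-03, -5.96461558e+01,  1.60876472e+00, -2.81191528e+01,
        1.25004954e-02,  9.79997450e-03, -1.42532480e-05]), 'eef_pos': array([0.2355779 , 0.63192527, 0.23034964]), 'tool_rot': array([-8.72378833e-05,  1.77451991e-01,  9.84129041e-01, -9.02740126e-04]), 'contact_force': array([-0.27673443,  0.81514346, -0.56539927]), 'torque': array([-0.01936433,  0.00480228,  0.0274487 ]), 'gripper_width': 0.9991468555028972}
{'fx': 466.3767302846954, 'fy': 466.3767302846954, 'cx': 251.88724622011497, 'cy': 185.21803892560274, 'R': array([[-0.06118473, -0.99811524, -0.00473213],
       [-0.9746202 ,  0.06076599, -0.21545988],
       [ 0.21534135, -0.00857082, -0.97650123]]), 't': array([0.03550768, 0.53262864, 1.80771533])} {'fx': 296.5968874240752, 'fy': 296.5968874240752, 'cx': 256.0615683633441, 'cy': 187.47221558157176, 'mount': array([[ 4.29597888e-04, -9.63435138e-01, -2.67941318e-01,
         6.90690441e-02],
       [ 9.99999636e-01,  2.16490318e-04,  8.24894624e-04,
        -3.54604939e-04],
       [-7.36725765e-04, -2.67941574e-01,  9.63434881e-01,
        -1.41874315e-01],
       [ 0.00000000e+00,  0.00000000e+00,  0.00000000e+00,
         1.00000000e+00]])}
['PlanningError', 'camera_info', 'get_obs', 'grasp_offset', 'hand_in', 'read_camera']
0.0187
```

View pics/top1x.png

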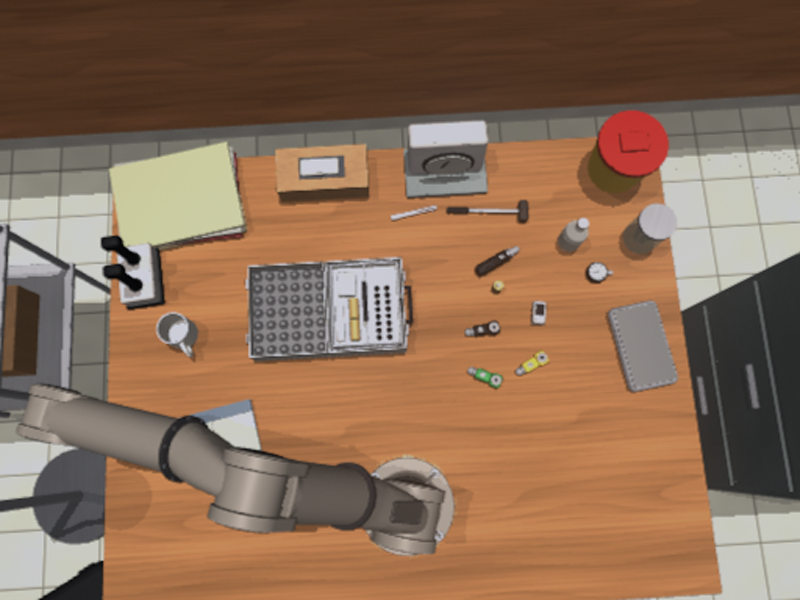

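View pics/scene1.png

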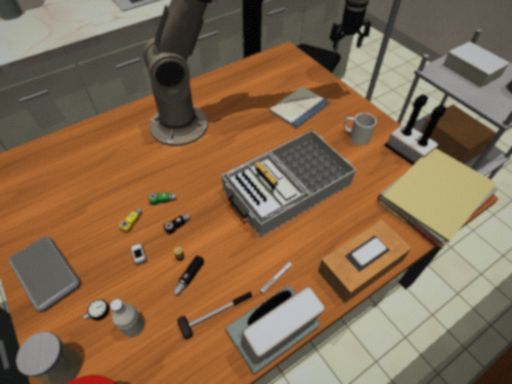

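Run:
```python
from h import *
im=cv2.imread('pics/top1.png'); print(im.shape)
f=512/800
hsv=cv2.cvtColor(im,cv2.COLOR_BGR2HSV)
def blob(mask,x0,y0,x1,y1,z,nm):
    m=np.zeros_like(mask); s=np.s_[int(y0*f):int(y1*f),int(x0*f):int(x1*f)]; m[s]=mask[s]
    n,l,st,c=cv2.connectedComponentsWithStats(m)
    for i in range(1,n):
        if st[i,4]<12: continue
        p=np.argwhere(l==i)[:,::-1]
        r=cv2.minAreaRect(cv2.convexHull(p.astype(np.float32)))
        w=ray('top',np.vstack([c[i][None],cv2.boxPoints(r)]),z)[:,:2]
        print(nm,st[i,4],c[i]/f,np.round(w,3).tolist())
dark=(hsv[...,2]<60).astype(np.uint8)*255
notwood=((hsv[...,1]<90)).astype(np.uint8)*255
blob(dark,355,270,375,335,.114,'bar')
blob(dark,470,240,525,280,.02,'handle dark')
blob(cv2.bitwise_or(notwood,dark),470,240,525,280,.015,'handle all')
blob(cv2.bitwise_or(notwood,dark),460,318,505,342,.014,'scope all')
blob(dark,460,318,505,342,.02,'scope dark')
blob(cv2.bitwise_or(notwood,dark),235,245,425,375,.08,'case')
crop=im[140:250,150:360]; cv2.imwrite('pics/crop1.png',cv2.resize(crop,None,fx=3.8,fy=3.8,interpolation=cv2.INTER_CUBIC))
```

```text
(384, 512, 3)
bar 34 [364.56801471 302.11397059] [[0.494, 0.077], [0.543, 0.079], [0.543, 0.074], [0.452, 0.074], [0.452, 0.079]]
handle dark 56 [490.59709821 264.17410714] [[0.594, -0.257], [0.588, -0.212], [0.631, -0.296], [0.607, -0.307], [0.565, -0.223]]
handle all 179 [496.18540503 260.04713687] [[0.606, -0.273], [0.589, -0.213], [0.649, -0.329], [0.625, -0.34], [0.566, -0.224]]
scope all 136 [483.08823529 328.94071691] [[0.424, -0.223], [0.439, -0.173], [0.443, -0.263], [0.413, -0.264], [0.409, -0.173]]
scope dark 23 [485.25815217 330.57065217] [[0.419, -0.227], [0.436, -0.2], [0.438, -0.252], [0.411, -0.253], [0.409, -0.2]]
case 6146 [326.01819273 308.19994712] [[0.491, 0.175], [0.618, 0.387], [0.616, -0.04], [0.368, -0.037], [0.37, 0.378]]
```

View pics/crop1.png

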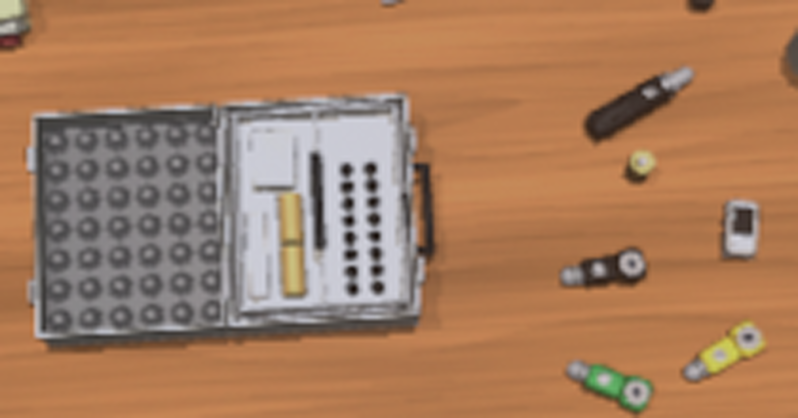

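Top view shows: tray bar at (0.494, 0.077), case axes ≈ world axes, handle ≈ (0.606,-0.275) with neck to the right/up, black scope ≈ (0.426,-0.22) with head toward -y. Going above the bar.

```bash
python3 -m handwheel '[3,-6,1,0,0,5,1, 6,-12,1,0,0,10,1, 9,-18,1,0,0,15,1, 11,-24,1,0,0,20,1, 13,-29,1,0,0,20,1, 15,-33,1,0,0,20,1, 17,-36,1,0,0,20,1, 18,-39,1,0,0,20,1]'
```

```text
t: 0.77
eef_pos: [0.3759, 0.3283, 0.24]
tool_rot: [-0.0, 0.004, 1.0, -0.001]
contact_force: [1.6, 0.1, -0.2]
gripper_width: 1.003
```

```bash
python3 -m handwheel '[2,-4,1,0,0,0,1, 4,-8,1,0,0,0,1, 5.5,-12,1,0,0,0,1, 7.5,-16,1,0,0,0,1, 9.5,-20,1,0,0,0,1, 11.8,-25,1,0,0,0,1, 11.8,-25,1,0,0,0,1, 11.8,-25,1,0,0,0,1]'
python3 - <<'E'
from h import *
im,o=save('wrist','w1.png'); cv2.imwrite('pics/w1x.png',cv2.resize(im[:,:,::-1],(768,576)))
print(o['q'],o['eef_pos'],o['tool_rot'])
E
```

```text
t: 1.43
eef_pos: [0.4958, 0.0711, 0.2501]
tool_rot: [0.001, 0.009, 1.0, -0.002]
contact_force: [0.3, 0.3, 0.3]
gripper_width: 0.997
[-0.51721397  0.16700083  0.27987458  1.95750255 -0.04851347  1.02403452
  1.33733862] [0.49579653 0.07114066 0.25012342] [ 5.37788822e-04  8.83000468e-03  9.99958486e-01 -2.18336683e-03]
```

View pics/w1x.png

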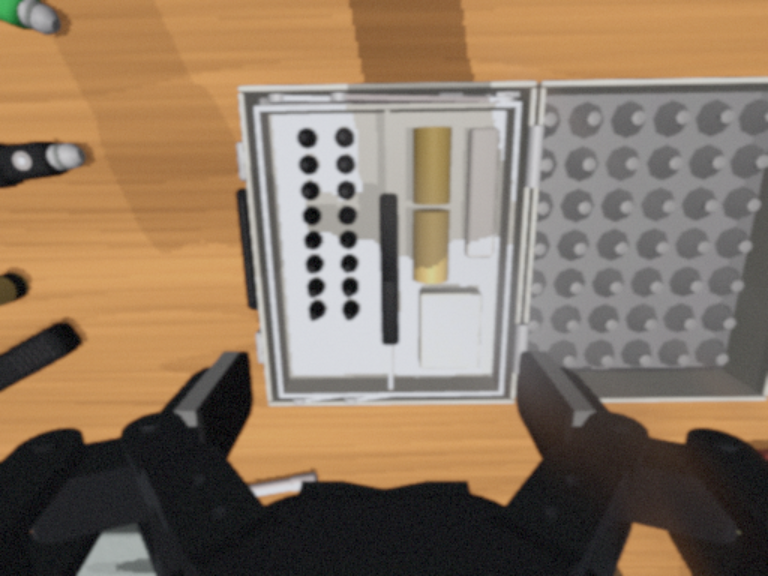

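Run:
```python
from h import *
import pickle
o=get_obs()
P=lambda pts,z: np.round(ray('wrist',np.array(pts)/1.5,z,o)*1000,1)[:,:2].tolist()
print('bar ends top',P([[388.5,195],[390,343]],.12))
print('bar edges', P([[381,220],[397,220]],.12))
print('base corners z80',P([[240,89],[272,403],[536,84],[516,400]],.08))
print('lid far corner?',P([[768,80],[768,400]],.08))
print('handle',P([[0,368],[72,335]],.03),'scope tip',P([[85,156]],.014))
```

```text
bar ends top [[447.4, 77.9], [543.5, 77.8]]
bar edges [[462.3, 73.2], [462.5, 82.9]]
base corners z80 [[381.4, -17.5], [610.7, -15.4], [381.2, 174.4], [610.5, 176.5]]
lid far corner? [[381.0, 323.8], [613.1, 374.0]]
handle [[602.1, -270.6], [571.3, -199.7]] scope tip [[421.0, -169.4]]
```

```bash
python3 -m handwheel '[0,0.4,-4,0,0,1,0.6, 0,0.7,-8,0,0,1,0.5, 0,0.7,-12,0,0,1,0.5, 0,0.7,-14,0,0,1,0.5, 0,0.7,-15.2,0,0,1,0.5, 0,0.7,-15.2,0,0,1,0.5]' 50; python3 -m handwheel '[0,0,0,0,0,0,0, 0,0,0,0,0,0,0, 0,0,0,0,0,0,0, 0,0,0,0,0,0,0]' 50
```

```text
t: 1.98
eef_pos: [0.4918, 0.0827, 0.0949]
tool_rot: [-0.003, -0.003, 1.0, -0.002]
contact_force: [0.3, 0.4, -0.4]
gripper_width: 0.5
t: 2.32
eef_pos: [0.4917, 0.0739, 0.096]
tool_rot: [-0.003, 0.001, 1.0, -0.006]
contact_force: [-1.4, -26.3, 4.3]
gripper_width: 0.133
```

```bash
python3 -m handwheel '[0,0.1,0.6,0,0,0,0, 0,0.85,2.24,0,0,0,0, 0,2.13,4.27,0,0,0,0, 0,3.78,6,0,0,0,0, 0,5.75,7.37,0,0,0,0, 0,7.94,8.33,0,0,0,0, 0,10.28,8.82,0,0,0,0, 0,12.68,8.84,0,0,0,0]' 50
```

```text
t: 2.98
eef_pos: [0.4918, 0.2018, 0.1849]
tool_rot: [-0.002, 0.001, 1.0, -0.006]
contact_force: [10.4, -2.3, -29.9]
gripper_width: 0.129
```

```bash
python3 -m handwheel '[-0.1,1.2,-0.35,0,0,0,0, -0.1,2.36,-0.65,0,0,0,0, -0.1,3.5,-1.1,0,0,0,0, -0.1,4.57,-1.6,0,0,0,0, -0.1,6.5,-2.9,0,0,0,0, -0.1,7.3,-3.7,0,0,0,0, -0.1,7.9,-4.3,0,0,0,0, -0.1,7.9,-4.3,0,0,0,0]' 50
```

```text
t: 3.65
eef_pos: [0.4921, 0.2811, 0.1426]
tool_rot: [-0.001, 0.0, 1.0, -0.007]
contact_force: [5.8, -1.5, -6.1]
gripper_width: 0.129
```

```bash
python3 -m handwheel '[0,0,0,0,0,0,0.5, 0,0,0,0,0,0,0.5, 0,0,0,0,0,0,0.6, 0,0,3,0,0,0,0.6, 0,0,7,0,0,0,1, 0,-4,10,0,0,0,1, 0,-8,12,0,0,0,1, 0,-12,12,0,0,0,1]' 50; python3 -m handwheel '[-0.5,-4,0,0,0,0,1, -1.2,-8,0,0,0,0,1, -1.2,-8,0,0,0,0,1, -1.2,-8,0,0,0,0,1]'
python3 - <<'E'
from h import *
im,o=save('wrist','w2.png'); cv2.imwrite('pics/w2x.png',cv2.resize(im[:,:,::-1],(768,576)))
np.save('w2.npy',np.r_[o['eef_pos'],o['tool_rot']]); print(o['eef_pos'],o['tool_rot'],o['t'])
E
```

```text
t: 4.32
eef_pos: [0.4935, 0.1709, 0.2661]
tool_rot: [0.002, -0.001, 1.0, -0.004]
contact_force: [1.7, 0.2, 0.1]
gripper_width: 1.0
t: 4.65
eef_pos: [0.4812, 0.0888, 0.267]
tool_rot: [0.003, 0.001, 1.0, -0.004]
contact_force: [-0.1, 1.9, -0.7]
gripper_width: 1.001
[0.48119161 0.08884938 0.26702325] [ 2.80942086e-03  8.52129258e-04  9.99988311e-01 -3.84176284e-03] 4.65
```

View pics/w2x.png

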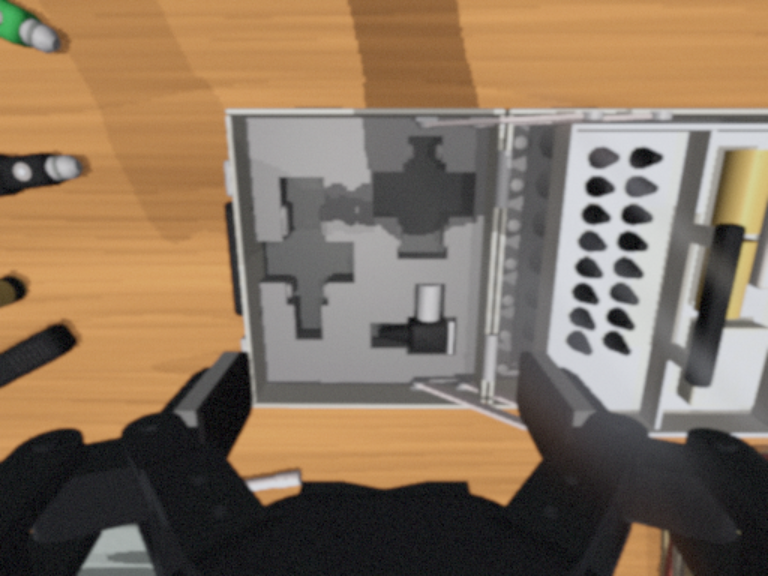

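Run:
```python
from h import *
v=np.load('w2.npy'); o=dict(eef_pos=v[:3],tool_rot=v[3:])
P=lambda pts,z: np.round(ray('wrist',np.array(pts)/1.5,z,o)*1000,1)[:,:2].tolist()
im=cv2.imread('pics/w2.png'); g=cv2.cvtColor(im,cv2.COLOR_BGR2GRAY).astype(int)
# profiles (native px)
print('handle notch row y174',g[174,160:250].tolist())
print('scope notch row y130',g[130,235:325].tolist())
print('handle col 206', g[110:235,205].tolist())
print('scope col 283', g[82:180,283].tolist())
print('visual: handle ends',P([[302,178],[309,338]],.046),'handle notch corners',P([[262,243],[354,243],[262,279],[354,279]],.046))
print('scope ends',P([[427,137],[422,257]],.046),'notch',P([[371,170],[476,170],[371,218],[476,218]],.046))
print('case corners',P([[228,110],[254,405],[508,110],[490,405]],.08))
print('oto lens',P([[370,322],[370,346]],.05))
```

```text
handle notch row y174 [188, 179, 142, 100, 82, 84, 84, 87, 82, 87, 84, 89, 84, 88, 81, 78, 67, 67, 81, 99, 101, 102, 103, 103, 107, 104, 106, 102, 104, 104, 106, 105, 100, 107, 105, 104, 106, 107, 105, 107, 108, 105, 107, 106, 108, 107, 106, 107, 108, 109, 105, 109, 108, 109, 109, 108, 110, 107, 111, 105, 108, 112, 108, 110, 105, 107, 108, 108, 111, 111, 108, 105, 101, 100, 105, 123, 146, 160, 169, 167, 168, 168, 168, 167, 167, 167, 168, 168, 165, 168]
scope notch row y130 [105, 111, 109, 109, 108, 108, 109, 107, 107, 108, 108, 109, 102, 91, 76, 69, 70, 71, 69, 69, 67, 68, 69, 69, 68, 71, 67, 72, 72, 63, 68, 70, 71, 73, 73, 71, 70, 68, 73, 69, 73, 68, 76, 66, 70, 71, 74, 70, 71, 68, 73, 67, 68, 71, 69, 68, 63, 68, 69, 67, 63, 70, 64, 66, 66, 69, 65, 66, 61, 64, 60, 67, 53, 55, 53, 53, 47, 47, 51, 48, 51, 69, 81, 89, 86, 86, 92, 88, 87, 83]
handle col 206 [172, 169, 173, 171, 172, 175, 169, 159, 135, 116, 116, 113, 115, 114, 118, 113, 112, 107, 108, 106, 107, 108, 107, 107, 106, 107, 105, 106, 106, 106, 107, 104, 105, 103, 105, 105, 108, 108, 110, 106, 101, 105, 104, 105, 114, 113, 11
[... 470 characters left out ...]
63, 67, 62, 62, 64, 65, 64, 62, 68, 66, 68, 65, 64, 65, 69, 70, 68, 69, 65, 64, 71, 65, 66, 68, 69, 72, 68, 69, 66, 71, 67, 70, 71, 67, 71, 72, 69, 72, 66, 67, 71, 70, 72, 71, 76, 73, 67, 71, 72, 70, 72, 73, 71, 71, 77, 88, 105, 110, 114, 113, 113, 112, 116, 110, 112, 110, 103, 83, 70, 70, 81, 113, 149, 162, 163, 162, 161, 160, 161]
visual: handle ends [[429.1, 22.3], [566.4, 21.3]] handle notch corners [[481.6, -13.6], [481.5, 62.7], [512.5, -16.0], [512.5, 62.0]]
scope ends [[398.2, 120.9], [493.4, 119.1]] notch [[422.9, 77.3], [423.0, 160.2], [460.9, 76.9], [460.9, 162.3]]
case corners [[381.4, -20.3], [612.3, -21.1], [381.7, 173.5], [611.8, 175.8]]
oto lens [[549.8, 75.4], [572.2, 75.1]]
```

Foam in view: handle cutout from (302,178) to (308,338) px, scope cutout from (427,137) to (422,257) px, otoscope at (430,320) px in place; case origin ≈ (0.4975, 0.0745), yaw ≈ 0. Now to the handle.

```bash
python3 -m handwheel '[1,-4,0,0,0,-7,1, 2.5,-8,0,0,0,-14,1, 4,-12,0,0,0,-21,1, 5.5,-16,0,0,0,-28,1, 7,-20,-1,0,0,-35,1, 8.5,-24,-2,0,0,-42,1, 10,-28,-4,0,0,-49,1, 11,-32,-6,0,0,-56,1]';  python3 -m handwheel '[1,-2.5,0,0,0,-4,1, 1.6,-4.5,0,0,0,-7,1, 1.6,-4.5,0,0,0,-7,1, 1.6,-4.5,0,0,0,-7,1]'
python3 - <<'E'
from h import *
im,o=save('wrist','w3.png'); cv2.imwrite('pics/w3x.png',cv2.resize(im[:,:,::-1],(768,576)))
np.save('w3.npy',np.r_[o['eef_pos'],o['tool_rot']]); print(o['eef_pos'],o['tool_rot'],o['t'],o['q'])
E
```

```text
t: 5.37
eef_pos: [0.5903, -0.2135, 0.2137]
tool_rot: [0.002, 0.469, 0.883, -0.004]
contact_force: [0.5, 1.0, 0.0]
gripper_width: 0.998
t: 5.7
eef_pos: [0.6072, -0.2577, 0.2129]
tool_rot: [0.001, 0.522, 0.853, -0.004]
contact_force: [1.5, 0.5, -0.4]
gripper_width: 0.997
[ 0.60719802 -0.25767084  0.21287927] [ 0.00089968  0.52175698  0.85308357 -0.00415515] 5.7 [-0.12615725  0.52899844  0.61839583  1.64529331 -0.32941995  1.07447807
  1.05878852]
```

View pics/w3x.png

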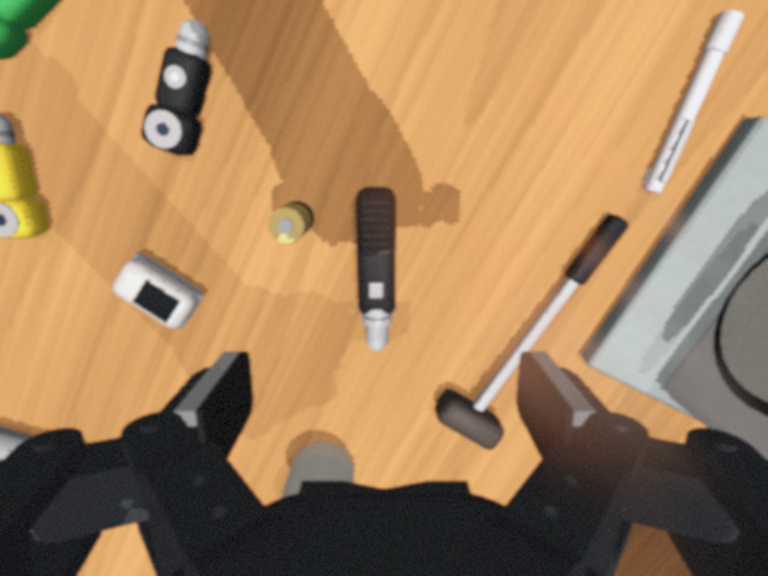

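Run:
```python
from h import *
v=np.load('w3.npy'); o=dict(eef_pos=v[:3],tool_rot=v[3:])
P=lambda pts,z: np.round(ray('wrist',np.array(pts)/1.5,z,o)*1000,1)[:,:2]
h=P([[375,187],[377,350]],.015); d=h[1]-h[0]; print(h,h.mean(0),np.hypot(*d),np.degrees(np.arctan2(d[1],d[0])))
print('width',P([[357,260],[396,260]],.022))
s=P([[198,21],[170,154]],.014); d=s[1]-s[0]; print(s,s.mean(0),np.hypot(*d),np.degrees(np.arctan2(d[1],d[0])))
print(P([[200,21],[174,76],[163,129]],.02), 'tool y heading',2*np.degrees(np.arctan2(v[5],v[4]))-90)
```

```text
[[ 578.2 -220.6]
 [ 639.4 -338.2]] [ 608.8 -279.4] 132.5714901477689 -62.50716304846036
width [[ 590.6 -275.4]
 [ 617.2 -261.7]]
[[ 420.3 -176.6]
 [ 432.9 -268.4]] [ 426.6 -222.5] 92.66067126888298 -82.18470645323315
[[ 424.3 -176.3]
 [ 420.3 -216.5]
 [ 425.1 -253.1]] tool y heading 27.099006720949447
```

```bash
python3 -m handwheel '[0.16,-2.17,-3,0,0,0,0.65, 0.16,-2.17,-7,0,0,0,0.65, 0.16,-2.17,-11,0,0,0,0.65, 0.16,-2.17,-15,0,0,0,0.65, 0.16,-2.17,-18.5,0,0,0,0.65, 0.16,-2.17,-20.3,0,0,0,0.65, 0.16,-2.17,-20.7,0,0,0,0.65, 0.16,-2.17,-20.7,0,0,0,0.65]' 60; python3 -m handwheel '[0,0,0,0,0,0,0, 0,0,0,0,0,0,0, 0,0,0,0,0,0,0, 0,0,0,0,0,0,0]' 60
```

```text
t: 6.42
eef_pos: [0.6087, -0.2754, 0.005]
tool_rot: [-0.001, 0.52, 0.854, -0.003]
contact_force: [-0.9, 0.5, -0.3]
gripper_width: 0.652
t: 6.75
eef_pos: [0.6104, -0.2753, 0.0073]
tool_rot: [0.001, 0.52, 0.854, -0.002]
contact_force: [-1.3, 2.0, 8.3]
gripper_width: 0.337
```

```bash
python3 -m handwheel '[0,0,0.1,0,0,0,0.5, 0,0,0.4,0,0,0,0.5, 0.13,-0.35,0.4,0,0,0,0.5, 0.13,-0.35,0.4,0,0,0,0, 0.13,-0.35,0.4,0,0,0,0, 0.13,-0.35,0.4,0,0,0,0, 0.13,-0.35,0.4,0,0,0,0]' 60; python3 -c "
from h import *
print(get_obs()['eef_pos'],get_obs()['q'])"
```

```text
t: 7.33
eef_pos: [0.6122, -0.2799, 0.0122]
tool_rot: [0.002, 0.52, 0.854, -0.003]
contact_force: [-0.9, -0.1, 6.3]
gripper_width: 0.332
[ 0.61222854 -0.27987218  0.01221768] [ 0.00682105  0.77998162  0.47852459  1.72544169 -0.48419039  0.75326835
  1.20321634]
```

```bash
python3 -m handwheel '[0,0,3,0,0,0,0, 0,0,7,0,0,0,0, 0,2,10.5,0,0,5,0, -1,5,12.5,0,0,12,0, -2,9,12.5,0,0,19,0, -3.5,13,12.5,0,0,26,0, -5,17,12.5,0,0,33,0, -6.5,21,12.5,0,0,40,0]' 60;  python3 -m handwheel '[-1.5,3,0,0,0,7,0, -3,6,0,0,0,14,0, -4.5,9,0,0,0,21,0, -4.9,9.7,0,0,0,23,0,-4.9,9.7,0,0,0,23,0]'
python3 - <<'E'
from h import *
o=get_obs(); print(o['eef_pos'],2*np.degrees(np.arctan2(o['tool_rot'][2],o['tool_rot'][1]))-90, o['tool_rot'],o['contact_force'])
E
```

```text
t: 8.0
eef_pos: [0.5471, -0.0713, 0.1371]
tool_rot: [0.003, 0.193, 0.981, -0.002]
contact_force: [-0.2, 0.4, -1.9]
gripper_width: 0.334
t: 8.42
eef_pos: [0.4965, 0.0283, 0.1368]
tool_rot: [0.002, -0.009, 1.0, -0.001]
contact_force: [0.4, -0.4, -0.8]
gripper_width: 0.332
[0.49653533 0.02830391 0.13680572] 91.01553995488248 [ 2.08709506e-03 -8.86212040e-03  9.99958300e-01 -7.11066354e-04] [ 0.4135398  -0.42013964 -0.81477389]
```

Correct (+3 mm x, −6.5 mm y, −1° yaw) and look from close.

```bash
python3 -m handwheel '[0.3,-0.65,0,0,0,-1,0, 0.3,-0.65,0,0,0,-1,0, 0.3,-0.65,0,0,0,-1,0]'
python3 - <<'E'
from h import *
im,o=save('wrist','w4.png'); cv2.imwrite('pics/w4x.png',cv2.resize(im[:,:,::-1],(768,576)))
np.save('w4.npy',np.r_[o['eef_pos'],o['tool_rot']]); print(o['eef_pos'],o['tool_rot'],o['t'],o['q'])
E
```

```text
t: 8.67
eef_pos: [0.5003, 0.0196, 0.1368]
tool_rot: [0.002, 0.002, 1.0, -0.001]
contact_force: [-0.8, -1.0, -1.6]
gripper_width: 0.326
[0.5002834  0.0196314  0.13678173] [ 0.00226862  0.00215484  0.99999434 -0.00123625] 8.6667 [-0.41809168  0.31867967  0.30204518  2.07556521 -0.13111559  0.76099299
  1.53090013]
```

View pics/w4x.png

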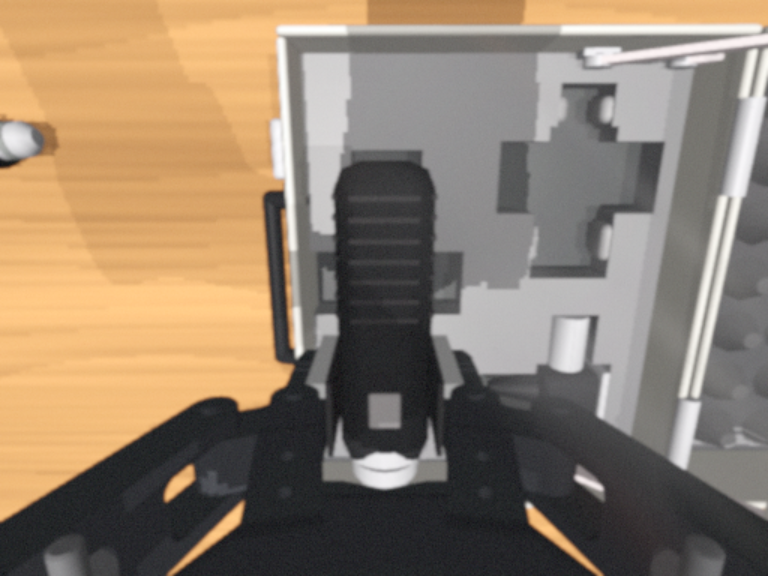

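Run:
```python
from h import *
v=np.load('w4.npy'); o=dict(eef_pos=v[:3],tool_rot=v[3:])
P=lambda pts,z: np.round(ray('wrist',np.array(pts)/1.5,z,o)*1000,1)[:,:2].tolist()
print('butt low/mid/top',[P([[385,163]],z) for z in (.125,.14,.155)])
print('side edges near z.14', P([[336,260],[434,260]],.14),P([[336,260],[434,260]],.155))
print('slot butt edge+corners',P([[387,151],[351,151],[422,151]],.046),'notch',P([[462,252],[462,313],[317,252]],.046))
print('scope notch',P([[499,142],[664,142],[499,212],[655,212]],.046),'scope ends',P([[590,85],[568,277]],.046))
print('base corner',P([[280,28],[745,28]],.08))
```

```text
butt low/mid/top [[[433.0, 20.4]], [[432.8, 20.4]], [[432.5, 20.4]]]
side edges near z.14 [[462.6, 4.6], [462.7, 35.9]] [[459.1, 6.3], [459.2, 34.2]]
slot butt edge+corners [[428.5, 21.4], [428.4, 3.4], [428.6, 39.0]] notch [[480.3, 61.3], [514.8, 62.8], [480.0, -16.0]]
scope notch [[424.4, 77.3], [424.7, 159.4], [459.2, 79.6], [459.5, 160.6]] scope ends [[398.4, 119.4], [494.3, 119.2]]
base corner [[381.5, -21.3], [382.3, 164.0]]
```

```bash
python3 -m handwheel '[-0.09,0.09,-2,0,0,0,0, -0.09,0.09,-4,0,0,0,0, -0.09,0.09,-6,0,0,0,0, -0.09,0.09,-7,0,0,0,0, -0.09,0.09,-8.2,0,0,0,0, -0.09,0.09,-8.2,0,0,0,0, -0.09,0.09,-8.2,0,0,0,0]' 60; python3 -c "
from h import *
print(get_obs()['eef_pos'],get_obs()['contact_force'])"
```

```text
t: 9.3
eef_pos: [0.4992, 0.0203, 0.0546]
tool_rot: [0.002, 0.002, 1.0, -0.001]
contact_force: [0.2, -0.4, -0.7]
gripper_width: 0.328
[0.49918648 0.02025856 0.05458924] [ 0.15693843 -0.40673535 -0.73220653]
```

```bash
python3 -m handwheel '[0,0,-0.4,0,0,0,0, 0,0,-0.8,0,0,0,0, 0,0,-1,0,0,0,0, 0,0,-1.2,0,0,0,0, 0,0,-1.2,0,0,0,0]' 80; python3 -m handwheel '[0,0,-0.2,0,0,0,0, 0,0,-0.4,0,0,0,0, 0,0,-0.4,0,0,0,0]'
```

```text
t: 9.72
eef_pos: [0.5007, 0.0204, 0.0434]
tool_rot: [0.003, 0.002, 1.0, -0.001]
contact_force: [1.6, 0.1, 1.2]
gripper_width: 0.322
t: 9.97
eef_pos: [0.5013, 0.0205, 0.0399]
tool_rot: [0.004, 0.002, 1.0, -0.001]
contact_force: [0.3, -0.3, 2.2]
gripper_width: 0.323
```

```bash
python3 -m handwheel '[-0.1,0,-0.2,0,0,0,0, -0.1,0,-0.4,0,0,0,0, -0.1,0,-0.4,0,0,0,0]'; python3 -m handwheel '[0,0,-0.2,0,0,0,0, 0,0,-0.4,0,0,0,0, 0,0,-0.4,0,0,0,0]'
```

```text
t: 10.22
eef_pos: [0.5014, 0.0205, 0.0372]
tool_rot: [0.005, 0.003, 1.0, -0.001]
contact_force: [-3.4, 0.7, 14.7]
gripper_width: 0.321
t: 10.47
eef_pos: [0.5014, 0.0205, 0.037]
tool_rot: [0.005, 0.003, 1.0, 0.0]
contact_force: [-16.3, -0.3, 53.9]
gripper_width: 0.327
```

```bash
python3 -m handwheel '[0,0,0.02,0,0,0,0, 0,0,0.02,0,0,0,0.47, 0,0,0.02,0,0,0,0.47, 0,0,0.1,0,0,0,0.47, 0,0,2,0,0,0,0.47, 0,0,5,0,0,0,0.47, 0,0,9,0,0,0,0.6, 0,0,13,0,0,0,0.6]'; python3 -m handwheel '[0,0,3,0,0,0,1, 0,0,3,0,0,0,1]'
python3 - <<'E'
from h import *
im,o=save('wrist','w5.png'); cv2.imwrite('pics/w5x.png',cv2.resize(im[:,:,::-1],(768,576)))
np.save('w5.npy',np.r_[o['eef_pos'],o['tool_rot']]); print(o['eef_pos'],o['tool_rot'],o['t'])
E
```

```text
t: 11.13
eef_pos: [0.5005, 0.0202, 0.1674]
tool_rot: [0.003, 0.003, 1.0, -0.0]
contact_force: [0.5, 1.0, 0.1]
gripper_width: 0.599
t: 11.3
eef_pos: [0.5043, 0.0204, 0.2032]
tool_rot: [0.008, 0.003, 1.0, 0.001]
contact_force: [0.8, -0.9, 0.5]
gripper_width: 0.865
[0.50426161 0.02039362 0.20315893] [8.12354203e-03 3.37921467e-03 9.99960920e-01 8.64868152e-04] 11.3
```

View pics/w5x.png

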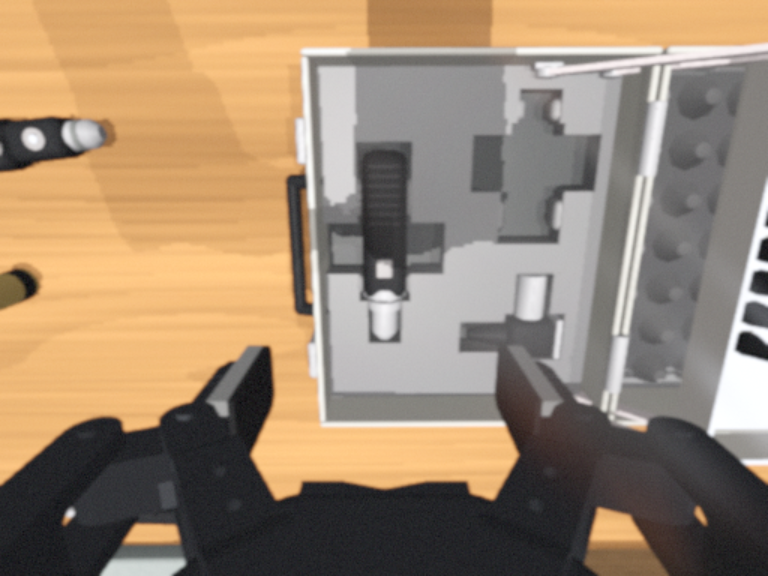

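```bash
python3 -m handwheel '[-0.5,0,-1,0,0,0,0, -1,0,-3,0,0,0,0, -1.3,0,-6,0,0,0,0, -1.3,0,-9,0,0,0,0, -1.3,0,-12,0,0,0,0, -1.3,0,-13.2,0,0,0,0, -1.3,0,-13.7,0,0,0,0, -1.3,0,-13.7,0,0,0,0]'; python3 -m handwheel '[0,0,-0.2,0,0,0,0, 0,0,-0.4,0,0,0,0, 0,0,-0.6,0,0,0,0, 0,0,-0.8,0,0,0,0, 0,0,-0.8,0,0,0,0]'
```

```text
t: 12.02
eef_pos: [0.4882, 0.0202, 0.0614]
tool_rot: [0.004, 0.003, 1.0, -0.0]
contact_force: [-0.4, 0.2, 0.1]
gripper_width: 0.002
t: 12.43
eef_pos: [0.4892, 0.0203, 0.0551]
tool_rot: [0.005, 0.003, 1.0, 0.001]
contact_force: [-4.1, 0.1, 14.2]
gripper_width: 0.003
```

```bash
python3 -m handwheel '[0,0,3,0,0,0,0, 0,0,7,0,0,-2,0, 0,-2,10,0,0,-9,0.5, -1,-5,13,0,0,-16,0.65, -2,-8,13,0,0,-23,0.65, -3,-11,13,0,0,-30,0.65, -4,-14,13,0,0,-37,0.65, -5,-17,13,0,0,-44,0.65]';python3 -m handwheel '[0,-2,0,0,0,-7,0.65, 0,-4,0,0,0,-14,0.65, 0,-5,0,0,0,-21,0.65, 0,-5.5,0,0,0,-28,0.65, 0,-6,0,0,0,-35,0.65, 0,-6,0,0,0,-38,0.65, 0,-6,0,0,0,-38,0.65]'
python3 - <<'E'
from h import *
im,o=save('wrist','w6.png'); cv2.imwrite('pics/w6x.png',cv2.resize(im[:,:,::-1],(768,576)))
np.save('w6.npy',np.r_[o['eef_pos'],o['tool_rot']]); print(o['eef_pos'],o['tool_rot'],o['t'],o['q'])
E
```

```text
t: 13.1
eef_pos: [0.4389, -0.1509, 0.186]
tool_rot: [0.006, 0.38, 0.925, -0.001]
contact_force: [1.6, 0.4, -0.1]
gripper_width: 0.649
t: 13.68
eef_pos: [0.4391, -0.2112, 0.1865]
tool_rot: [0.006, 0.662, 0.75, -0.002]
contact_force: [0.5, -0.6, 0.3]
gripper_width: 0.654
[ 0.43910992 -0.21118015  0.18647977] [ 0.00605998  0.66155772  0.74986599 -0.00237593] 13.6833 [-0.30996725  0.25985322  0.73804923  2.0845467  -0.21828384  0.8645047
  0.67734193]
```

View pics/w6x.png

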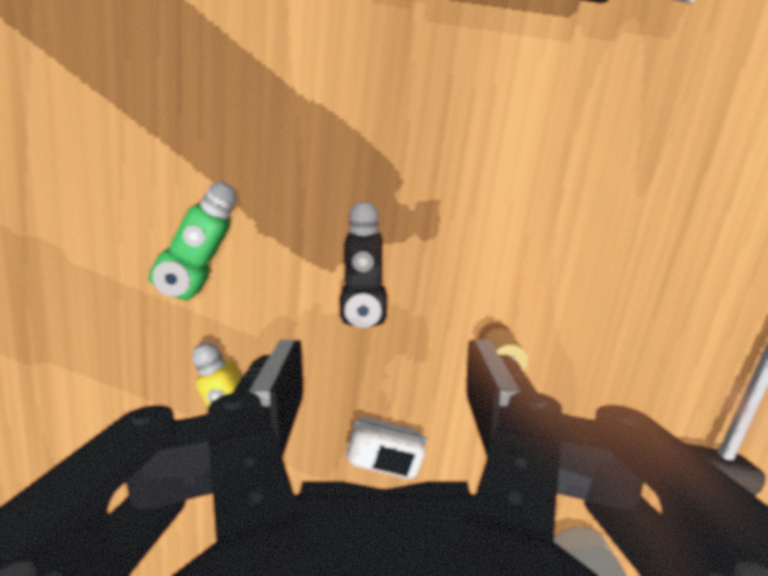

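Run:
```python
from h import *
v=np.load('w6.npy'); o=dict(eef_pos=v[:3],tool_rot=v[3:])
P=lambda pts,z: np.round(ray('wrist',np.array(pts)/1.5,z,o)*1000,1)[:,:2]
s=P([[364,203],[363,327]],.014); d=s[1]-s[0]; L=np.hypot(*d); m=s.mean(0);print(s,m,L,np.degrees(np.arctan2(d[1],d[0])))
print('grasp pt',m-4*d/L,'body w',P([[344,250],[382,250]],.022),'tool y',2*np.degrees(np.arctan2(v[5],v[4]))-90)
print('cell,yellow',P([[505,330]],.03),P([[235,365]],.02))
```

```text
[[ 420.4 -177.7]
 [ 430.1 -270.1]] [ 425.25 -223.9 ] 92.90774994584686 -84.00713369827943
grasp pt [ 424.83238145 -219.92186039] body w [[ 410.3 -210.9]
 [ 436.8 -207.6]] tool y 7.16029404733267
cell,yellow [[ 531.7 -253.3]] [[ 337.  -310.5]]
```

```bash
python3 -m handwheel '[-0.7,-0.4,-3,0,0,-1,0.6, -1.44,-0.74,-7,0,0,-1,0.6, -1.44,-0.74,-11,0,0,-1,0.6, -1.44,-0.74,-14.5,0,0,-1,0.6, -1.44,-0.74,-16.5,0,0,-1,0.6, -1.44,-0.74,-17.5,0,0,-1,0.6, -1.44,-0.74,-17.5,0,0,-1,0.6, -1.44,-0.74,-17.5,0,0,-1,0.6]' 60
```

```text
t: 14.4
eef_pos: [0.4252, -0.2185, 0.012]
tool_rot: [0.006, 0.666, 0.746, -0.002]
contact_force: [1.8, -1.3, -0.2]
gripper_width: 0.602
```

```bash
python3 -m handwheel '[0,0,-0.1,0,0,0,0, 0,0,-0.1,0,0,0,0, 0,0,-0.1,0,0,0,0, 0,0,-0.1,0,0,0,0]' 60;  python3 -m handwheel '[0,0,3,0,0,0,0, 0,0,7,0,0,0,0, 0,1,10.5,0,0,5,0, 0,4,12.5,0,0,12,0, 0,7,12.5,0,0,19,0, 0,10,12.5,0,0,26,0, 0,13,12.5,0,0,33,0, 0,16,12.5,0,0,40,0]' 60; python3 -m handwheel '[0,4,0,0,0,7,0, 0.5,8,0,0,0,14,0, 1,11,0,0,0,21,0, 1.6,14,0,0,0,28,0, 1.6,16,0,0,0,35,0, 1.6,17.8,0,0,0,42,0, 1.6,17.8,0,0,0,43.5,0, 1.6,17.8,0,0,0,43.5,0]';python3 - <<'E'
from h import *
o=get_obs(); print(o['eef_pos'],2*np.degrees(np.arctan2(o['tool_rot'][2],o['tool_rot'][1]))-90, o['tool_rot'],o['contact_force'])
E
```

```text
t: 14.73
eef_pos: [0.4265, -0.2189, 0.0127]
tool_rot: [0.008, 0.666, 0.746, -0.001]
contact_force: [-1.7, 1.1, 7.7]
gripper_width: 0.306
t: 15.4
eef_pos: [0.4266, -0.0574, 0.139]
tool_rot: [0.009, 0.368, 0.93, 0.002]
contact_force: [0.3, -0.2, -1.3]
gripper_width: 0.306
t: 16.07
eef_pos: [0.4428, 0.1218, 0.1399]
tool_rot: [0.008, -0.004, 1.0, 0.006]
contact_force: [0.3, 0.0, -1.8]
gripper_width: 0.31
[0.44275457 0.12184724 0.13988977] 90.49083448931631 [ 0.00786673 -0.00428312  0.99994343  0.00573705] [ 0.25153876  0.02541277 -1.80452175]
```

```bash
python3 -m handwheel '[0,-0.2,0,0,0,-0.5,0, 0,-0.2,0,0,0,-0.5,0, 0,-0.2,0,0,0,-0.5,0]'
python3 - <<'E'
from h import *
im,o=save('wrist','w7.png'); cv2.imwrite('pics/w7x.png',cv2.resize(im[:,:,::-1],(768,576)))
np.save('w7.npy',np.r_[o['eef_pos'],o['tool_rot']]); print(o['eef_pos'],o['tool_rot'],o['t'],o['q'])
E
```

```text
t: 16.32
eef_pos: [0.4428, 0.1191, 0.1402]
tool_rot: [0.008, 0.001, 1.0, 0.006]
contact_force: [-0.1, 0.6, -0.7]
gripper_width: 0.311
[0.44281335 0.11905197 0.14022369] [0.00816209 0.00119843 0.9999497  0.00570539] 16.3167 [-0.64609482  0.23858029  0.28743622  2.17337167 -0.10870891  0.72263423
  1.28235727]
```

View pics/w7x.png

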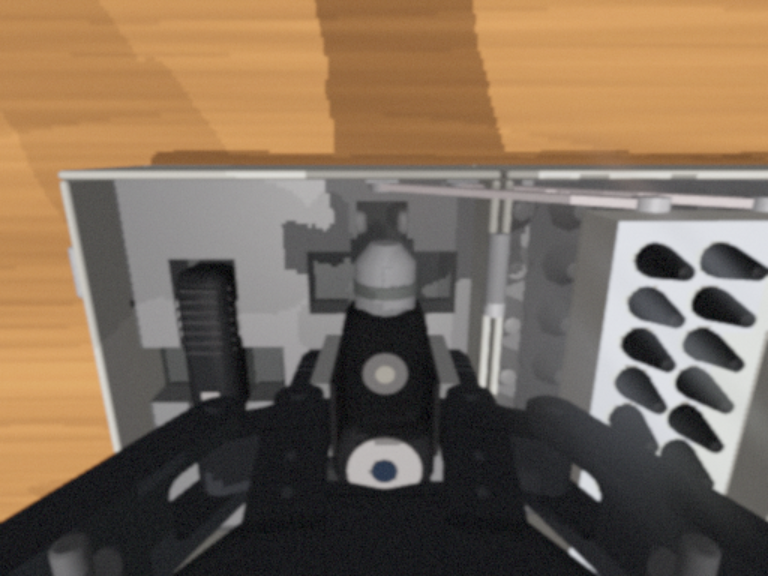

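Run:
```python
from h import *
v=np.load('w7.npy'); o=dict(eef_pos=v[:3],tool_rot=v[3:])
P=lambda pts,z: np.round(ray('wrist',np.array(pts)/1.5,z,o)*1000,1)[:,:2].tolist()
print('coupling end',P([[385,240]],.1415),P([[385,240]],.15),'body edges at top',P([[345,310],[425,310]],.155))
print('slot coupling end',P([[381,202],[357,202],[407,202]],.046),'notch',P([[308,253],[455,253],[308,311],[455,311]],.046))
print('handle slot butt',P([[203,261]],.046))
```

```text
coupling end [[399.0, 119.6]] [[397.3, 119.5]] body edges at top [[417.6, 107.4], [417.8, 131.4]]
slot coupling end [[397.7, 118.9], [397.7, 106.3], [397.8, 132.5]] notch [[424.8, 79.4], [425.2, 158.9], [458.1, 77.7], [458.7, 160.3]]
handle slot butt [[429.0, 22.5]]
```

```bash
python3 -m handwheel '[0.1,-0.03,-2,0,0,0,0, 0.1,-0.03,-4,0,0,0,0, 0.1,-0.03,-6,0,0,0,0, 0.1,-0.03,-7.5,0,0,0,0, 0.1,-0.03,-8.4,0,0,0,0, 0.1,-0.03,-8.4,0,0,0,0]' 80; python3 -m handwheel '[0,0,-0.4,0,0,0,0, 0,0,-0.8,0,0,0,0, 0,0,-1.2,0,0,0,0, 0,0,-1.4,0,0,0,0, 0,0,-1.4,0,0,0,0]' 80
```

```text
t: 16.87
eef_pos: [0.4427, 0.1181, 0.0547]
tool_rot: [0.007, 0.001, 1.0, 0.005]
contact_force: [-0.1, -0.0, -0.8]
gripper_width: 0.295
t: 17.28
eef_pos: [0.4439, 0.1186, 0.0412]
tool_rot: [0.008, 0.001, 1.0, 0.005]
contact_force: [2.8, 0.9, -2.0]
gripper_width: 0.3
```

```bash
python3 -m handwheel '[0,0,-0.2,0,0,0,0, 0,0,-0.4,0,0,0,0, 0,0,-0.4,0,0,0,0]'; python3 -m handwheel '[0,0,-0.15,0,0,0,0, 0,0,-0.3,0,0,0,0, 0,0,-0.3,0,0,0,0]'
```

```text
t: 17.53
eef_pos: [0.4445, 0.1187, 0.0379]
tool_rot: [0.008, 0.001, 1.0, 0.006]
contact_force: [-1.0, 0.1, 6.9]
gripper_width: 0.299
t: 17.78
eef_pos: [0.4445, 0.1188, 0.0377]
tool_rot: [0.008, 0.002, 1.0, 0.007]
contact_force: [-12.1, -2.4, 45.8]
gripper_width: 0.294
```

```bash
python3 -m handwheel '[0,0,0.02,0,0,0,0, 0,0,0.02,0,0,0,0.46, 0,0,0.02,0,0,0,0.46, 0,0,0.1,0,0,0,0.46, 0,0,1.5,0,0,0,0.46, 0,0,4,0,0,0,0.4, 0,0,4,0,0,0,0, 0,0,4,0,0,0,0]'; python3 -m handwheel '[0,0,0,0,0,0,0, 0,0,-1,0,0,0,0, 0,0,-1.8,0,0,0,0, 0,0,-2,0,0,0,0, 0,0,-2.3,0,0,0,0, 0,0,-2.6,0,0,0,0, 0,0,-2.9,0,0,0,0, 0,0,-2.9,0,0,0,0]'
```

```text
t: 18.45
eef_pos: [0.4454, 0.1192, 0.0783]
tool_rot: [0.009, 0.002, 1.0, 0.007]
contact_force: [-0.1, 0.3, -0.6]
gripper_width: 0.126
t: 19.12
eef_pos: [0.4445, 0.119, 0.0526]
tool_rot: [0.007, 0.002, 1.0, 0.008]
contact_force: [-20.7, -5.0, 68.0]
gripper_width: -0.004
```

```bash
python3 -m handwheel '[0,0,1,0,0,0,0, 0,0,4,0,0,0,0, 0,-1,8,0,0,0,0, 1,-2,12,-0.9,0.8,0,0, 3,-3,16,-0.9,0.8,0,0.5, 4,-3,19,-0.9,0.8,0,0.5, 4.5,-3,21,-0.9,0.8,0,0.5, 4.5,-3,21,-0.9,0.8,0,0.5]'
python3 - <<'E'
from h import *
im,o=save('wrist','w8.png'); cv2.imwrite('pics/w8x.png',cv2.resize(im[:,:,::-1],(768,576)))
np.save('w8.npy',np.r_[o['eef_pos'],o['tool_rot']]); print(o['eef_pos'],o['tool_rot'],o['t'],o['contact_force'])
E
```

```text
t: 19.78
eef_pos: [0.4933, 0.0893, 0.2671]
tool_rot: [0.005, 0.003, 1.0, 0.002]
contact_force: [0.6, -0.3, -0.6]
gripper_width: 0.501
[0.4932983  0.08927053 0.26714986] [0.00463378 0.00297912 0.99998354 0.00160212] 19.7833 [ 0.5608901  -0.31124225 -0.5582253 ]
```

View pics/w8x.png

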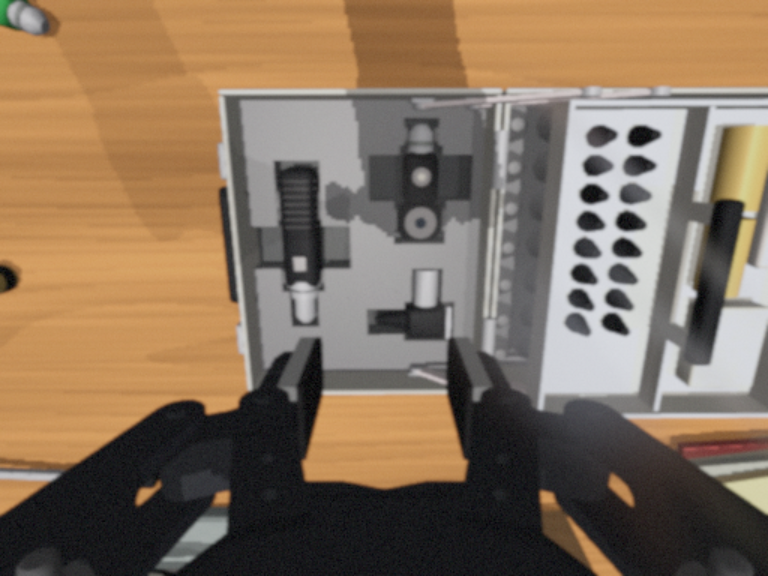

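Both parts sit in their cutouts the right way round (handle at (300,240) px with neck to +x, scope at (420,180) px with head to +x), otoscope at (425,310) px. Back to the tray bar.

```bash
python3 -m handwheel '[0,4,0,0,0,0,0.5, 0,8,0,0,0,0,0.5, 0,12,0,0,0,0,0.5, 0,15.5,-1,0,0,0,0.5, 0.1,18.5,-3,0,0,0,0.5, 0.1,19.2,-6,0,0,0,0.5, 0.1,19.2,-8,0,0,0,0.5, 0.1,19.2,-8,0,0,0,0.5]' 50; python3 -c "
from h import *
print(get_obs()['eef_pos'])"
```

```text
t: 20.5
eef_pos: [0.488, 0.28, 0.1781]
tool_rot: [-0.002, 0.001, 1.0, -0.003]
contact_force: [0.2, -0.0, -0.7]
gripper_width: 0.5
[0.48798829 0.27995197 0.17810777]
```

```bash
python3 -m handwheel '[0.4,0.1,-1.5,0,0,0,0.5, 0.6,0.1,-3,0,0,0,0.5, 0.6,0.1,-3.5,0,0,0,0.5, 0.6,0.1,-3.5,0,0,0,0.5]' 50; python3 -m handwheel '[0,0,0,0,0,0,0, 0,0,0,0,0,0,0, 0,0,0,0,0,0,0, 0,0,0,0,0,0,0]' 50
```

```text
t: 20.83
eef_pos: [0.4931, 0.2798, 0.1419]
tool_rot: [-0.003, 0.002, 1.0, -0.004]
contact_force: [0.7, -0.2, 0.1]
gripper_width: 0.497
t: 21.17
eef_pos: [0.4936, 0.2813, 0.1431]
tool_rot: [-0.002, 0.002, 1.0, -0.002]
contact_force: [-0.6, 4.0, 0.2]
gripper_width: 0.129
```

```bash
python3 -m handwheel '[0,-0.7,0.75,0,0,0,0, 0,-1.53,1.5,0,0,0,0, 0,-3.52,2.8,0,0,0,0, 0,-5.73,3.7,0,0,0,0, 0,-8.09,4.15,0,0,0,0, 0,-10.49,4.15,0,0,0,0, 0,-12.83,3.7,0,0,0,0, 0,-12.83,3.7,0,0,0,0]' 60
```

```text
t: 21.83
eef_pos: [0.4932, 0.1475, 0.1787]
tool_rot: [-0.002, 0.004, 1.0, -0.003]
contact_force: [3.7, 1.7, -9.8]
gripper_width: 0.124
```

```bash
python3 -m handwheel '[0,-1.59,-0.74,0,0,0,0, 0,-3.09,-1.73,0,0,0,0, 0,-4.43,-2.94,0,0,0,0, 0,-5.57,-4.33,0,0,0,0, 0,-6.2,-5.3,0,0,0,0, 0,-6.49,-5.87,0,0,0,0, 0,-6.97,-6.97,0,0,0,0, 0,-6.97,-6.97,0,0,0,0]' 60; python3 -m handwheel '[0,-0.1,-0.2,0,0,0,0, 0,-0.1,-0.2,0,0,0,0]'
```

```text
t: 22.5
eef_pos: [0.493, 0.077, 0.1082]
tool_rot: [-0.002, 0.005, 1.0, -0.003]
contact_force: [3.3, 1.7, -5.2]
gripper_width: 0.126
t: 22.67
eef_pos: [0.493, 0.0763, 0.1064]
tool_rot: [-0.002, 0.004, 1.0, -0.003]
contact_force: [1.0, 4.3, -5.5]
gripper_width: 0.123
```

```bash
python3 -m handwheel '[0,-0.06,-0.2,0,0,0,0, 0,-0.12,-0.4,0,0,0,0, 0,-0.17,-0.6,0,0,0,0, 0,-0.2,-0.8,0,0,0,0, 0,-0.22,-0.95,0,0,0,0, 0,-0.22,-0.95,0,0,0,0]' 60;  python3 -m handwheel '[0,0,-0.1,0,0,0,0, 0,0,-0.2,0,0,0,0, 0,0,-0.3,0,0,0,0, 0,0,-0.3,0,0,0,0]'
```

```text
t: 23.17
eef_pos: [0.493, 0.0735, 0.097]
tool_rot: [-0.002, 0.005, 1.0, -0.003]
contact_force: [0.3, -1.5, -0.7]
gripper_width: 0.126
t: 23.5
eef_pos: [0.4932, 0.0734, 0.0964]
tool_rot: [-0.002, 0.005, 1.0, -0.003]
contact_force: [-10.0, -0.1, 27.1]
gripper_width: 0.126
```

```bash
python3 -m handwheel '[0,0,0.02,0,0,0,0, 0,0,0.02,0,0,0,0.5, 0,0,0.02,0,0,0,0.5, 0,0,0.02,0,0,0,0.5, 0,0,3,0,0,0,0.5, 0,0,7,0,0,0,0.5, 0,0,11,0,0,0,0.5, 0,0,15,0,0,0,0.5]'; python3 -m handwheel '[0,0,2,0,0,0,0.5, 0,0,2,0,0,0,0.5, 0,0,2,0,0,0,0.5]'
python3 - <<'E'
from h import *
o=get_obs(); a=read_camera('wrist'); b=read_camera('scene')
c=cv2.resize(b[80:340,60:400],(510,390)); a2=cv2.resize(a,(520,390)); 
s=np.vstack([cv2.resize(a,(400,300)),cv2.resize(b[60:345,0:380],(400,300))]) if 0 else np.hstack([cv2.resize(a,(400,300)),cv2.resize(b[60:345,0:380],(400,300))])
cv2.imwrite('pics/w9.png',s[:,:,::-1]); cv2.imwrite('pics/w9raw.png',a[:,:,::-1]); np.save('w9.npy',np.r_[o['eef_pos'],o['tool_rot']]); print(o['eef_pos'],o['t'],o['contact_force'])
E
```

```text
t: 24.17
eef_pos: [0.4927, 0.0728, 0.2476]
tool_rot: [-0.003, 0.005, 1.0, -0.003]
contact_force: [0.4, 0.4, -0.4]
gripper_width: 0.498
t: 24.42
eef_pos: [0.4933, 0.0729, 0.2685]
tool_rot: [-0.002, 0.006, 1.0, -0.003]
contact_force: [-0.6, -0.3, -0.6]
gripper_width: 0.502
[0.49331576 0.07287054 0.26851931] 24.4167 [-0.59824336 -0.27283283 -0.58250108]
```

View pics/w9.png

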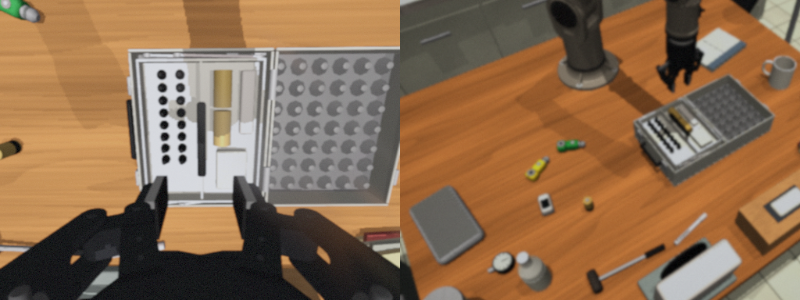

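Tray is down over the foam (bar at (201,138) px, same as at the start), the lid half is empty of tray, and everything else on the desk stands as before.

```bash
python3 -c "
from station import *
print(hand_in())"
```

```text
the job is handed in; nothing more can be done
None
```

The set is packed and handed in at about 24.4 s on the robot's clock. I swung the tray over to its rest above the lid and pressed the battery handle and the ophthalmoscope head into their cutouts, both pointing the right way. I then brought the tray back along its arc, held in the gripper, and lowered it until it stopped.

- **Parts home:** touching their tops with shut fingers gave 55.1 mm for the handle (55 expected) and 52.6 mm for the ophthalmoscope head (53 expected).
- **Tray down:** the gripper came to rest at 96.4 mm, against 96.0 mm when it first took hold of the bar. Pushing on gave 27 N, so it is on its stop.
- **Otoscope and other items:** the otoscope was still in its cutout when I last saw it, before the tray went down. In the last picture the other desk items in view were where they started. I compared them by eye, not by measurement.
- **Higher forces than asked:** seating the parts peaked at about 54 N (handle) and 46 N (ophthalmoscope head). The touch check on the ophthalmoscope head reached 68 N. These are above the 8–18 N asked for pressing, but they came after the parts were already on the floor of their cutouts. They were applied through the fingers and stayed under the 120 N wrist limit.
- **Ribs barely felt:** the resistance expected about 10 mm above home hardly showed, so I relied on the touch heights to confirm both parts were home.

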